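Post a cell through the flap of the transfer chute

TASK

Push the flat rectangular cell that lies on the feed deck sideways along the deck until it is in front of the flap, up against the side fence. Then push it from behind through the hanging flap until it slides away down the chute, and draw the fingers back out so that the flap swings shut. Only push the cell with the fingers, never lift or tip it, and leave the other things on the deck and around it where they are.

Things in the scene. Friction and masses are not known exactly. Their poses are not given: they have to be found in the camera images.
- station: Fixed feed station: grey plinth with a level steel deck, 75 mm above the bench, and an upright blue panel. Origin on the bench (z = 0) under the middle of the mouth, in the hanging flap's plane. x points level through the mouth, away from the feeding side; y left, z up. Deck: x -180 to +40, y -210 to +36 mm, open at x = -180 and y = -210; the panel closes it right of the mouth.
- mouth (a point): Middle of the mouth's lower edge, at deck height (station x = 0, y = 0, z = 75 mm). The mouth is 72 mm wide, between 10 mm wide blue posts at y = -36 and +36 mm; right of it the blue panel stands on the deck at x = 0. Panel and posts are up to 12 mm thick and rise 62 mm above the deck. The flap's rod (6 mm thick) crosses the mouth 58 mm above the deck.
- fence (a point): Point on the inner face of the fence along the deck's left side (station x = -90, y = +36 mm), at deck height. The fence runs along station x straight to the mouth's left side, stands 14 mm above the deck and is 8 mm thick.
- edge (a point): Middle of the level far edge (a white 10 mm lip), 50 mm behind the flap (station x = +50, y = 0, z = 75 mm). From here a slippery slide drops at 24 degrees, on which the cell slides down by itself to an end stop at x = 194 mm, between cheeks at y = -42 and +42 mm that rise 12 mm above the deck. The cell tips onto the slide when its middle passes this edge.
- flap (a joint): Angle of the aluminium flap (68 mm wide, 54 mm high, 4 mm thick, 45 g), rad: 0 hanging shut, growing to 1.45 as its lower edge swings to station +x. It cannot swing the other way, has no spring or catch, opens when a cell is pushed against it and falls shut by itself. Hinged on the rod 58 mm above the deck, so only fingers leaning back (tips ahead by 35 to 45 degrees) reach in under the rod.
- cell_mid (a point): Centre (half-way up) of the cell to be posted: flat rectangular aluminium cell with a grey sleeve, 90 mm long (its x), 56 mm wide (its y), 24 mm high (its z), 0.2 to 0.4 kg. It lies flat on the deck, right of the lane to the mouth, its long side roughly along station x. The only rectangular thing on the deck. To go down the slide its back end must get about 15 mm past the flap's plane.
- can: A small round steel can cell, 26 mm across, 52 mm high, standing on the deck in its right corner by the panel. Origin at the centre of its underside. To be left alone.
- spare_mid (a point): Centre of a smaller flat cell, 66 x 45 x 20 mm, lying on the bench to the right of the station. To be left alone.
- jar: A jar, 52 mm across, 70 mm high, standing on the bench just left of the station's fence. Origin at the centre of its underside. To be left alone.
- meter: A black hand-held meter, 140 x 75 x 40 mm, lying on the bench left of the station. Origin at the centre of its underside. To be left alone.
Mind the look-alikes: they are no part of the job. What is shaped like the part that bears cell_mid but green is not meant.

How it is judged:
By the outcome, as a careful person would: the job done as asked, in the order asked, and still so for the second after the job is handed in, with the robot touching nothing.
It also fails if it takes over 72 s, if anything falls off the work surface, if the arm or the gripper's body presses on something with over 40 N, if the wrist force passes 120 N, or if a joint passes its speed limit or range.

ROBOT

A 7-joint arm with a two-finger parallel gripper is mounted at the origin on the work surface. World frame = base frame: x ahead of the robot, y to its left, z up, the work surface at z = 0. Lengths are in m, angles in rad, forces in N, time in s.
With the tool pointing down it reaches from about 0.425 to 0.925 m from the base axis. Payload 6.8 kg.
Tool frame: the origin (TCP) lies midway between the tips of the shut fingers; the grasp point (between the pads) lies 19 mm behind it; z points along the fingers, y is the direction in which the jaws open and shut (so a half turn about z gives the same grasp; the last joint's range is limited). The gripper opens to 85 mm and grips with 20 to 120 N. Pads are 22 mm wide; open, the fingers measure 114 mm over their backs; the gripper's body (76 mm by 85 mm) begins 54 mm behind the grasp point. The pads swing forward as they close: fully open they stand 13 mm farther back than shut.
Start: joints at [1.034, 0.477, 0.022, 1.555, -0.011, 1.109, -0.083], TCP at [0.281, -0.614, 0.231] pointing down, gripper open.
Joint ranges: [-2.96, 2.96], [-0.34, 2.1], [-1.41, 1.46], [0.24, 2.44], [-1.37, 4.51], [0.17, 1.92], [-2.96, 2.96]. Speed limits (rad/s): [2.39, 2.39, 3.14, 3.14, 3.14, 3.14, 3.14].

INTERFACE

Orientations are given as a unit quaternion [w, x, y, z].
In Python, from station import bot gives the robot as it stands.
- The arm moves only by the shell command python3 -m jog 'ROWS' [FORCE]. ROWS is JSON, a list of rows, each a list of 3 entries, a list of its own where there are three numbers: the shift along the tool's x, y, z in mm, then the turn, a rotation vector about the tool's x, y, z in degrees, then the closure, from -1 (fully open) to 1 (shut). A call has 1 to 12 rows; each row shifts and turns the commanded pose from where the row before left it, along the tool's axes as they then stand; what a row does not reach is not made up. A row lasts 1/8 s, in which the tool goes at most 62.5 mm and 10.7 degrees, less where a joint would pass 70% of its speed; a pose out of reach is approached as far as the arm can. A call is refused whole if a number of a shift passes 62.5 or a number of a turn 10.7, either way. A call with a gripper value outside its range is refused whole. The fingers move at their own pace and stop on an object; FORCE is the grip in N (left out, the last holds). Time passes only in rows, so rows that do not move let the fingers close. It gives the time, the measured TCP pose, the force and the opening at its end, in the units of the state.
- bot.get_obs(): the state, without advancing time (a new reading comes with each control period).
- bot.read_camera(name): name is "scene" or "top"; returns (picture, depth): 480x640x3 uint8, red, green, blue; 480x640 float32, m along the optical axis (not along the pixel's ray), 0 where there is no reading.
- bot.camera_info(name): a dict with "fx", "fy", "cx", "cy" (pixels), "world_from_camera" (4x4, takes a point from camera to world coordinates). Camera axes: x right, y up, looking along -z (the intrinsics and any distortion apply to the point x, -y, -z); pixel columns grow to the right and rows downward; lengths in m; the calibration is good to about 2 mm. A picture is of the moment at which its call begins. camera_info takes no time and is no camera call.
- bot.hand_in(): hands the job in, once; it reports no verdict.
Trained networks look in the newest picture that a camera, given by its name, has taken for a name from the list of things; names that differ only in an ending like _2 or _b are one class to them, and where a whole thing is asked for, a point or a joint stands for the part that bears it (a point fixed in the world has none). Each returns a list of dicts, best first, with "score" (0 to 1); they miss things now and then, are a little off and sometimes report something else, mostly with a low value. They report only what shows in the picture. A call takes as long as a camera call. They do not tell look-alikes from the thing itself.
- bot.find_in(camera, thing): "xy" ([column, row] as shares, 0 to 1, of the picture: columns of its width, rows of its height, amid what is visible of it).
- bot.cut_out(camera, thing): "pixels" (480x640 bool, what is visible of it) and "xy" ([column, row] as shares, 0 to 1, of the picture: columns of its width, rows of its height, amid what is visible of it).
- bot.landmark_of(camera, thing): "xy" ([column, row] as shares, 0 to 1, of the picture: columns of its width, rows of its height: a listed point, or the origin of a listed thing).
The state is a dict: "t": time; "q": joint angles; "joint_vel": joint speeds; "joint_torque": joint torques, N m; "eef_pos": TCP position; "tool_rot": TCP orientation; "contact_force": force on the tool from outside, world axes, zero at the start; "torque": the same for the moment, N m; "gripper_width": opening from 0.0 (shut) to 1.0 (fully open).
Only numpy, scipy, OpenCV 4.12 (cv2) and the standard library are available. Lean on these libraries where they do the work, as an engineer would, in place of code of your own. Each camera call takes 0.05 s, during which the arm holds its last target.

## Working session

There is one attempt and no reset: what is moved stays moved. The work goes in short steps, Python scripts to look and compute and a shell command to move; the robot and the scene stay as the last step left them, time stands still between calls to the robot, and variables do not carry over. Pictures are saved under pics/ and viewed, and the job is handed in when it is done.

```bash
ls; mkdir -p pics
python3 - <<'E'
from station import bot
import cv2,numpy as np
o=bot.get_obs(); print(o)
for n in("scene","top"):
    im,d=bot.read_camera(n); cv2.imwrite(f"pics/{n}0.png",im[:,:,::-1]); np.save(f"pics/{n}0.npy",d)
    i=bot.camera_info(n); print(n,i)
    for th in("cell_mid","mouth","fence","edge","can","spare_mid","jar","meter","station"):
        print(th,[(round(r["score"],2),[round(r["xy"][0]*640),round(r["xy"][1]*480)]) for r in bot.landmark_of(n,th)])
E
```

```text
pics
{'t': 0.0, 'q': array([ 1.03385849,  0.47780163,  0.02231859,  1.55647307, -0.01148655,
        1.10928194, -0.08309762]), 'joint_vel': array([-0.00091692, -0.00060214, -0.00056601,  0.00095148,  0.0016113 ,
       -0.0014735 ,  0.0009616 ]), 'joint_torque': array([ 2.27260530e-04, -5.96461308e+01,  1.60800051e+00, -2.81203580e+01,
        1.24869586e-02,  9.36207158e-03, -2.50470765e-05]), 'eef_pos': array([ 0.28041962, -0.61333637,  0.23031515]), 'tool_rot': array([-8.79604191e-04,  9.77094625e-01,  2.12803315e-01, -2.62759137e-04]), 'contact_force': array([ 0.94473638, -0.35466678, -0.24484953]), 'torque': array([ 0.00443851, -0.00795172, -0.00361312]), 'gripper_width': 1.0028577093899587}
scene {'fx': 568.6494069907658, 'fy': 568.6494069907658, 'cx': 322.1187391117846, 'cy': 239.91689814977468, 'world_from_camera': array([[-0.06984803, -0.72855138,  0.68142067,  1.35860768],
       [ 0.99747767, -0.05965757,  0.03846118,  0.08921623],
       [ 0.01263096,  0.68238835,  0.7308807 ,  0.96965526],
       [ 0.        ,  0.        ,  0.        ,  1.        ]])}
cell_mid [(0.66, [
[... 230 characters left out ...]
[(0.83, [300, 310])]
top {'fx': 493.80869901227345, 'fy': 493.80869901227345, 'cx': 324.6486535326901, 'cy': 236.69228315291824, 'world_from_camera': array([[-0.00657433,  0.98082607, -0.19477421,  0.38446554],
       [-0.99995507, -0.00777832, -0.00541726,  0.06542509],
       [-0.00682841,  0.19472984,  0.98083315,  0.96277906],
       [ 0.        ,  0.        ,  0.        ,  1.        ]])}
cell_mid [(0.97, [415, 335]), (0.77, [413, 217]), (0.7, [331, 340])]
mouth [(0.77, [362, 186])]
fence [(0.87, [346, 230])]
edge [(0.74, [354, 155])]
can [(0.68, [454, 183])]
spare_mid [(0.62, [490, 199]), (0.23, [357, 193])]
jar [(0.6, [319, 253])]
meter [(0.91, [170, 191])]
station [(0.72, [358, 190])]
```

View pics/top0.png

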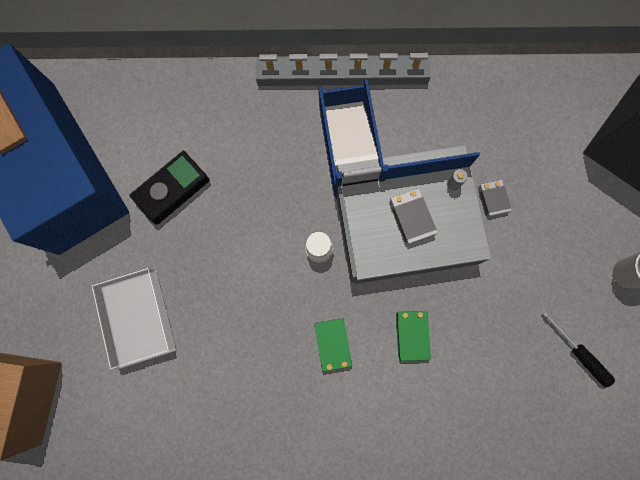

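View pics/scene0.png

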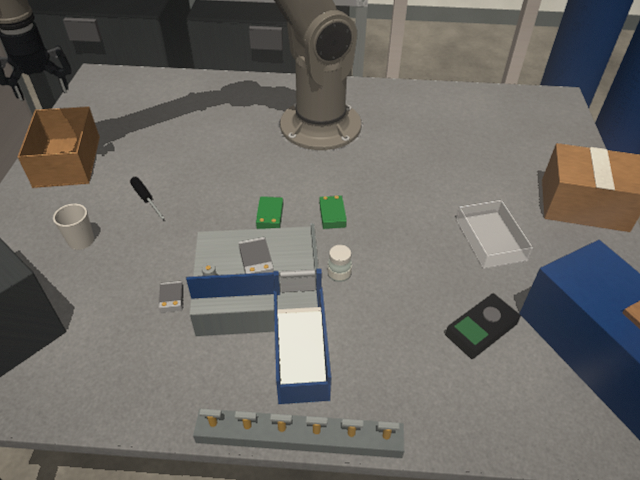

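Candidates for cell_mid in the top view are the grey cell on the deck (413,217) and two green ones on the bench (415,335) and (331,340). The spare at (495,199) is smaller and on the bench. Only the one at (413,217) is grey and on the deck, so I'll confirm it in a crop and measure the station and cell poses.

```bash
cat > h.py <<'E'
from station import bot
import cv2,numpy as np
def ray(n,u,v,z):
    i=bot.camera_info(n);T=i["world_from_camera"]
    d=T[:3,:3]@np.array([(u-i["cx"])/i["fx"],-(v-i["cy"])/i["fy"],-1]);o=T[:3,3]
    return o+d*(z-o[2])/d[2]
def proj(n,p):
    i=bot.camera_info(n);T=np.linalg.inv(i["world_from_camera"]);c=T@np.r_[p,1]
    return np.array([i["cx"]-i["fx"]*c[0]/c[2],i["cy"]+i["fy"]*c[1]/c[2]])
def cloud(n,d):
    i=bot.camera_info(n);T=i["world_from_camera"];v,u=np.mgrid[:480,:640]
    P=np.stack([(u-i["cx"])/i["fx"]*d,-(v-i["cy"])/i["fy"]*d,-d],-1)
    return P@T[:3,:3].T+T[:3,3]
E
python3 - <<'E'
from h import *
for n,L in(("top",[("mouth",362,186),("fence",346,230),("edge",354,155)]),("scene",[("mouth",298,292),("fence",313,257),("edge",303,310)])):
    for a,u,v in L: print(n,a,ray(n,u,v,.075).round(4))
d=np.load("pics/top0.npy");C=cloud("top",d)
m=abs(C[...,2]-.099)<.004; m[:170]=0;m[260:]=0;m[:,:385]=0;m[:,445:]=0
P=C[m];print(len(P),np.median(P[:,2]));r=cv2.minAreaRect((P[:,:2]*1000).astype(np.float32));print(r)
m=abs(C[...,2]-.075)<.004; P=C[m];print(len(P),np.median(P[:,2]));
im=cv2.imread("pics/top0.png");
v=im.copy();v[m]=(0,0,255);cv2.imwrite("pics/a0.png",np.hstack([cv2.resize(x[70:290,300:520],None,fx=1.8,fy=1.8,interpolation=cv2.INTER_CUBIC) for x in(im,v)]))
E
```

```text
top mouth [ 6.569e-01 -2.000e-04  7.500e-02]
top fence [0.573 0.031 0.075]
top edge [0.7181 0.0137 0.075 ]
scene mouth [0.6693 0.0044 0.075 ]
scene fence [0.5749 0.0265 0.075 ]
scene edge [0.7121 0.0183 0.075 ]
1585 0.0991613941420274
((610.9706420898438, -86.08349609375), (130.98464965820312, 73.8545150756836), 8.398506164550781)
13034 0.07487364911587191
```

View pics/a0.png

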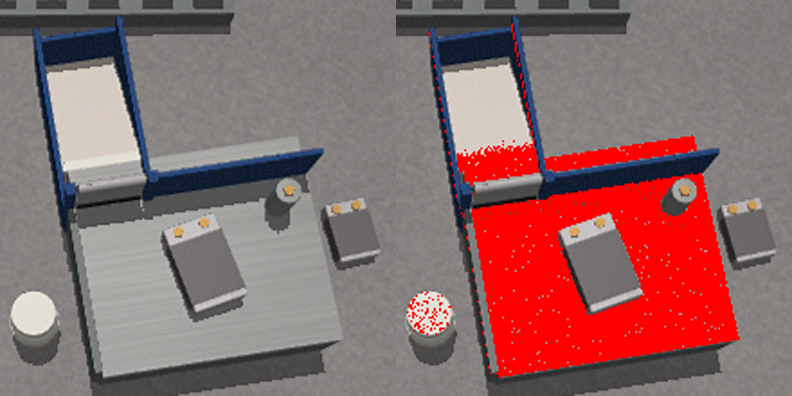

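The crop shows the grey cell on the deck, centred near (415,215) in the full picture. The deck mask has clean edges, so I'll fit the station frame to its rear and right edges and to the fence.

```bash
cat >> h.py <<'E'
def rect(C,z,poly_c,rad,tol=.004):
    m=(abs(C[...,2]-z)<tol)&(np.hypot(C[...,0]-poly_c[0],C[...,1]-poly_c[1])<rad)
    m=cv2.morphologyEx(m.astype(np.uint8),cv2.MORPH_OPEN,np.ones((3,3)))
    k,l,s,c=cv2.connectedComponentsWithStats(m); j=1+np.argmax(s[1:,4]); return l==j
E
python3 - <<'E'
from h import *
from scipy.optimize import minimize
d=np.load("pics/top0.npy");C=cloud("top",d)
m=rect(C,.075,(.57,-.08),.25); P=C[m][:,:2]
th=np.radians(10)
# line fits on boundary: iterate
def frame(th):
    return np.array([np.cos(th),np.sin(th)]),np.array([-np.sin(th),np.cos(th)])
th=np.arctan2(.0137-.031+.0,.7181-.573) 
th=np.radians(8)
def edge(ax,al,lo,hi,sgn,th):
    # extreme of ax coordinate per bin of al
    x,y=frame(th);a=P@(x if ax==0 else y);b=P@(y if ax==0 else x)
    bins=np.arange(b.min()+lo,b.max()-hi,.006);pts=[]
    for s in bins:
        k=(b>=s)&(b<s+.006)
        if k.sum()>4: pts.append((s+.003,sgn*np.sort(sgn*a[k])[-2]))
    pts=np.array(pts);f=np.polyfit(pts[:,0],pts[:,1],1)
    for _ in range(4):
        r=pts[:,1]-np.polyval(f,pts[:,0]);k=abs(r)<max(.0015,np.median(abs(r))*2);f=np.polyfit(pts[k,0],pts[k,1],1)
    return f,np.median(pts[k,1]),k.mean(),abs(r[k]).mean()
for _ in range(3):
    fb=edge(0,1,.02,.02,-1,th);fr=edge(1,0,.02,.08,-1,th)
    print(np.degrees(th),fb,fr)
    t1=th+np.arctan(fb[0][0]);t2=th-np.arctan(fr[0][0]); print(np.degrees([t1,t2]))
    th=th-0; th=np.mean([th-np.arctan(fb[0][0]),th+np.arctan(fr[0][0])])
x,y=frame(th)
fb=edge(0,1,.02,.02,-1,th);fr=edge(1,0,.02,.08,-1,th)
O=x*(fb[1]+.180)+y*(fr[1]+.210);print("th",np.degrees(th),"O",O)
mc=rect(C,.099,(.6,-.08),.065);Q=C[mc][:,:2]
r=cv2.minAreaRect((Q*1000).astype(np.float32));print(r,len(Q))
c=np.array(r[0])/1000;print("cell in station",(c-O)@x,(c-O)@y, Q.mean(0), (Q.mean(0)-O)@x,(Q.mean(0)-O)@y)
im=cv2.imread("pics/top0.png")
for p in[(0,0),(-90,36),(50,0),(-180,36),(-180,-210),(0,-210),(0,36),(0,-36),(40,-210)]:
    w=O+x*p[0]/1e3+y*p[1]/1e3;u=proj("top",np.r_[w,.075]);cv2.drawMarker(im,tuple(int(round(a)) for a in u),(0,0,255),0,5)
cv2.drawContours(im,[],-1,0)
b=[tuple(proj("top",np.r_[p/1000,.099]).round().astype(int)) for p in cv2.boxPoints(r)]
cv2.polylines(im,[np.array(b)],1,(0,255,0))
cv2.imwrite("pics/a1.png",cv2.resize(im[70:290,300:520],None,fx=2.7,fy=2.7,interpolation=cv2.INTER_CUBIC))
E
```

```text
8.0 (array([-0.00728711,  0.47994818]), np.float64(0.48125493771057526), np.float64(0.9714285714285714), np.float64(0.00027766389337254905)) (array([-0.00078796, -0.29822408]), np.float64(-0.2986430227262653), np.float64(0.9285714285714286), np.float64(0.0004244663998971191))
[7.58248687 8.04514653]
8.186183300750267 (array([-0.00445629,  0.47987947]), np.float64(0.48062440343958435), np.float64(0.9714285714285714), np.float64(0.0002961549284178094)) (array([-0.00523881, -0.2974521 ]), np.float64(-0.30031672052983766), np.float64(1.0), np.float64(0.0005060601931498598))
[7.93085819 8.48634234]
8.163766337099991 (array([-0.00484919,  0.47988035]), np.float64(0.48070321806560673), np.float64(0.9714285714285714), np.float64(0.00029632405053086524)) (array([-0.00485992, -0.29744527]), np.float64(-0.30010500921216776), np.float64(1.0), np.float64(0.0005060950537236565))
[7.88593039 8.44221695]
th 8.163459002658119 O [0.66680367 0.00462937]
((594.799072265625, -89.60433959960938), (90.69151306152344, 57.88100814819336), 19.35466766357422) 1525
cell in station -0.08465593608415002 -0.08305435084139932 [ 0.59355334 -0.08950226] -0.08587454892543776 -0.08277641591941003
```

View pics/a1.png

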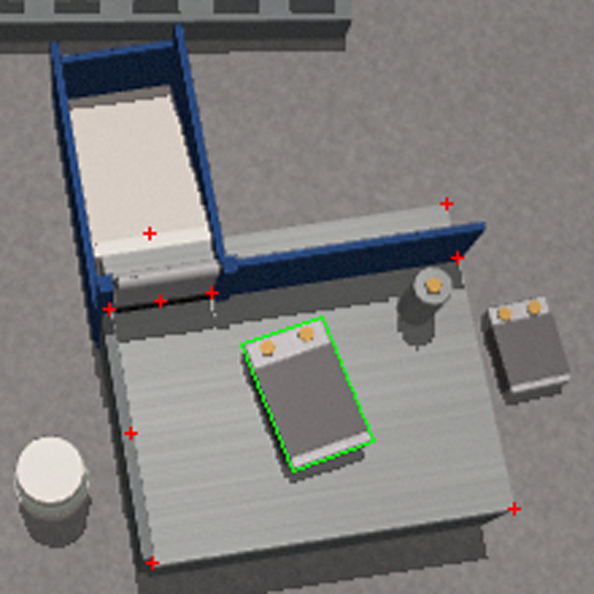

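```bash
cat >> h.py <<'E'
from scipy.spatial.transform import Rotation as R
TH=np.radians(8.16);O=np.array([.6668,.0046]);X=np.array([np.cos(TH),np.sin(TH)]);Y=np.array([-X[1],X[0]])
def s2w(x,y,z): return np.r_[O+X*x/1e3+Y*y/1e3,.075+z/1e3]   # z above deck
def w2s(p): return np.r_[(p[:2]-O)@X*1e3,(p[:2]-O)@Y*1e3,(p[2]-.075)*1e3]
def cur():
    o=bot.get_obs();q=o["tool_rot"];return o,o["eef_pos"],R.from_quat([q[1],q[2],q[3],q[0]])
def phase(k,lean=0):
    if k==1: x=np.r_[Y,0]; z=np.array([0,0,-1.])
    else:
        a=np.radians(lean); z=np.r_[X*np.sin(a),-np.cos(a)]; x=np.r_[X*np.cos(a),np.sin(a)]
    return R.from_matrix(np.stack([x,np.cross(z,x),z],1))
def go(p,Rt):
    o,e,r=cur(); print("t",round(o["t"],2),"station",w2s(e).round(1),"F",o["contact_force"].round(1),"w",round(o["gripper_width"],3))
    print("shift tool mm",(r.inv().apply(p-e)*1e3).round(1),"turn deg",np.degrees((r.inv()*Rt).as_rotvec()).round(1))
    print("shift after turn",(Rt.inv().apply(p-e)*1e3).round(1))
def st():
    o,e,r=cur(); print("t",round(o["t"],2),"station",w2s(e).round(1),"F st",np.r_[o["contact_force"][:2]@X,o["contact_force"][:2]@Y,o["contact_force"][2]].round(1),"w",round(o["gripper_width"],3),"q",o["q"].round(2))
E
python3 - <<'E'
from h import *
go(s2w(-85,-145,120),phase(1)); print(w2s(ray("top",454,183,.075)))
E
```

```text
t 1.0 station [-470.  -557.4  156.3] F [-0.4  0.8 -0.1] w 1.003
shift tool mm [ 485.8 -286.9   36.3] turn deg [  0.   -0.  -73.6]
shift after turn [412.4 385.   36.3]
[-3.06406303e+01 -1.74232776e+02  6.93889390e-14]
```

```bash
python3 -m jog '[[[40,-24,0],[0,0,0],0.1],[[40,-24,0],[0,0,0],0.1],[[40,-24,0],[0,0,0],0.1],[[40,-24,0],[0,0,0],0.1],[[40,-24,0],[0,0,0],0.1],[[40,-24,0],[0,0,0],0.1],[[40,-24,0],[0,0,0],0.1],[[40,-24,0],[0,0,0],0.1],[[40,-24,0],[0,0,0],0.1],[[40,-24,0],[0,0,0],0.1],[[40,-24,0],[0,0,0],0.1],[[40,-24,0],[0,0,0],0.1]]' 30
python3 -m jog '[[[0,0,0],[0,0,-10.5],0.1],[[0,0,0],[0,0,-10.5],0.1],[[0,0,0],[0,0,-10.5],0.1],[[0,0,0],[0,0,-10.5],0.1],[[0,0,0],[0,0,-10.5],0.1],[[0,0,0],[0,0,-10.5],0.1],[[0,0,0],[0,0,-10.5],0.1],[[0,0,0],[0,0,0],0.1],[[0,0,0],[0,0,0],0.1]]'
python3 - <<'E'
from h import *
st();go(s2w(-90,-138,60),phase(1))
E
```

```text
t: 2.5
eef_pos: [0.5983, -0.1512, 0.2315]
tool_rot: [0.0, 0.977, 0.213, 0.0]
contact_force: [0.3, -0.8, -0.2]
gripper_width: 0.45
t: 3.62
eef_pos: [0.5975, -0.1525, 0.2313]
tool_rot: [0.0, 0.657, 0.754, 0.0]
contact_force: [-0.7, 0.3, -0.2]
gripper_width: 0.454
t 3.62 station [ -90.9 -145.7  156.3] F st [-0.6  0.4 -0.2] w 0.454 q [ 0.47  0.42 -0.43  1.68  0.19  1.09  0.12]
t 3.62 station [ -90.9 -145.7  156.3] F [-0.7  0.3 -0.2] w 0.454
shift tool mm [ 7.7  0.9 96.3] turn deg [ 0.   0.  -0.3]
shift after turn [ 7.7  0.9 96.3]
```

```bash
python3 -m jog '[[[4,0,25],[0,0,0],0.1],[[4,0,35],[0,0,0],0.1],[[0,0,35],[0,0,0],0.1],[[0,0,20],[0,0,0],0.1],[[0,0,0],[0,0,0],0.1]]'
python3 - <<'E'
from h import *
st()
for n in("top","scene"):
    im,d=bot.read_camera(n)
    s=(slice(70,290),slice(300,520)) if n=="top" else (slice(170,350),slice(150,390))
    v=cv2.resize(im[s][:,:,::-1],(480,480) if n=="top" else (640,480),interpolation=cv2.INTER_CUBIC);cv2.imwrite(f"pics/b_{n}.png",v)
E
```

```text
t: 4.25
eef_pos: [0.5955, -0.1444, 0.1151]
tool_rot: [-0.001, 0.656, 0.755, -0.001]
contact_force: [0.1, 0.1, 0.4]
gripper_width: 0.45
t 4.25 station [ -91.7 -137.4   40.1] F st [0.1 0.  0.4] w 0.45 q [ 0.43  0.54 -0.4   1.79  0.26  0.87  0.05]
```

View pics/b_top.png

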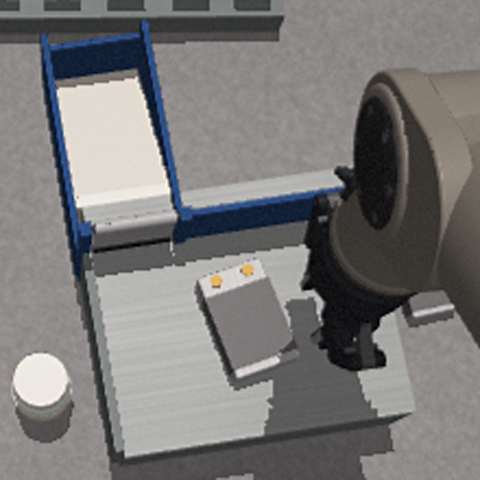

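View pics/b_scene.png

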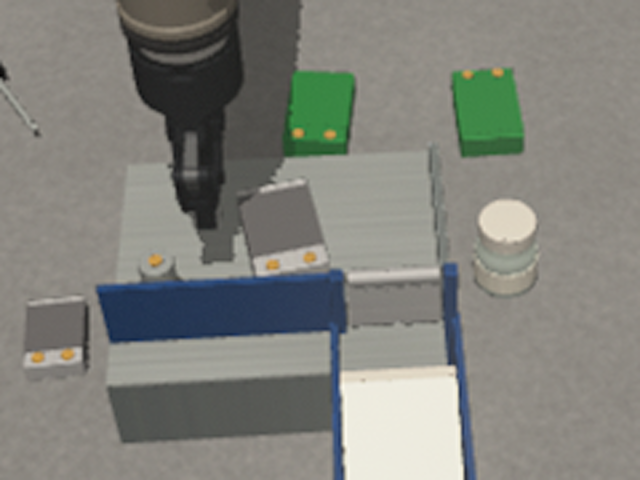

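The fingers hang between the cell (crop 245,320) and the can, clear of both. Lowering and starting the sideways push.

```bash
python3 -m jog '[[[0,0,15],[0,0,0],0.1],[[0,0,12],[0,0,0],0.1],[[0,0,6],[0,0,0],0.1],[[0,0,0],[0,0,0],0.1]]'
python3 -c "from h import *; st()"
```

```text
t: 4.85
eef_pos: [0.5959, -0.1444, 0.0826]
tool_rot: [-0.001, 0.656, 0.755, -0.0]
contact_force: [-0.1, 0.5, -0.0]
gripper_width: 0.453
t 4.85 station [ -91.3 -137.4    7.6] F st [ 0.   0.5 -0. ] w 0.453 q [ 0.42  0.58 -0.39  1.8   0.29  0.81  0.04]
```

```bash
python3 -m jog '[[[2,0,2],[0,0,0],0.1],[[5,0,0],[0,0,0],0.1],[[6,0,0],[0,0,0],0.1],[[6,0,0],[0,0,0],0.1],[[6,0,0],[0,0,0],0.1],[[6,0,0],[0,0,0],0.1],[[6,0,0],[0,0,0],0.1],[[6,0,0],[0,0,0],0.1],[[6,0,0],[0,0,0],0.1],[[6,0,0],[0,0,0],0.1],[[6,0,0],[0,0,0],0.1]]'
cat > look.py <<'E'
from h import *
import sys
st();tag=sys.argv[1]
im,d=bot.read_camera("top");im2,_=bot.read_camera("scene")
cv2.imwrite(f"pics/{tag}.png",np.hstack([cv2.resize(im[70:290,300:500],(400,440),interpolation=cv2.INTER_CUBIC),cv2.resize(im2[180:345,210:360],(400,440),interpolation=cv2.INTER_CUBIC)])[:,:,::-1])
C=cloud("top",d);m=rect(C,.099,(.62,-.02),.1);Q=np.stack([w2s(p)[:2] for p in C[m]]).astype(np.float32);print(len(Q),cv2.minAreaRect(Q),np.percentile(Q,[1,99],axis=0).round(1).tolist())
E
python3 look.py c1
```

```text
t: 6.22
eef_pos: [0.5879, -0.0838, 0.0814]
tool_rot: [0.0, 0.656, 0.755, 0.0]
contact_force: [0.0, -1.9, 1.5]
gripper_width: 0.449
t 6.22 station [-90.7 -76.3   6.4] F st [-0.2 -1.9  1.5] w 0.449 q [ 0.34  0.55 -0.39  1.85  0.29  0.79 -0.07]
1461 ((-79.41705322265625, -35.2059440612793), (56.42605209350586, 90.55342864990234), 89.74763488769531) [[-123.5, -62.3], [-35.7, -7.4]]
```

View pics/c1.png

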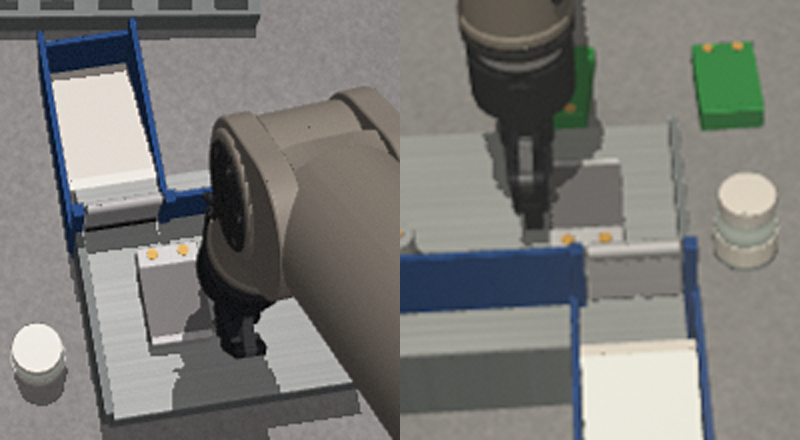

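The cell has squared up to the station axes (yaw about 0) with its left side at y ≈ -7. I'll carry on to the fence.

```bash
python3 -m jog '[[[6,0,0],[0,0,0],0.1],[[6,0,0],[0,0,0],0.1],[[6,0,0],[0,0,0],0.1],[[6,0,0],[0,0,0],0.1],[[5,0,0],[0,0,0],0.1],[[4,0,0],[0,0,0],0.1],[[3,0,0],[0,0,0],0.1],[[2,0,0],[0,0,0],0.1]]'
python3 look.py c2
python3 -m jog '[[[2,0,0],[0,0,0],0.1],[[2,0,0],[0,0,0],0.1]]'; python3 -c "from h import *; st()"
```

```text
t: 7.32
eef_pos: [0.5824, -0.0463, 0.0813]
tool_rot: [-0.0, 0.656, 0.755, -0.0]
contact_force: [-0.0, -1.6, 1.2]
gripper_width: 0.449
t 7.33 station [-90.8 -38.4   6.3] F st [-0.2 -1.6  1.2] w 0.449 q [ 0.28  0.54 -0.4   1.88  0.29  0.78 -0.14]
1380 ((-79.18601989746094, 2.7156143188476562), (90.64786529541016, 56.816558837890625), 0.5111083984375) [[-123.8, -24.2], [-35.3, 30.2]]
t: 7.68
eef_pos: [0.5819, -0.0426, 0.0813]
tool_rot: [0.0, 0.656, 0.755, -0.0]
contact_force: [0.6, -1.5, -0.6]
gripper_width: 0.448
t 7.67 station [-90.8 -34.7   6.3] F st [ 0.4 -1.6 -0.6] w 0.448 q [ 0.27  0.54 -0.4   1.88  0.29  0.78 -0.14]
```

View pics/c2.png

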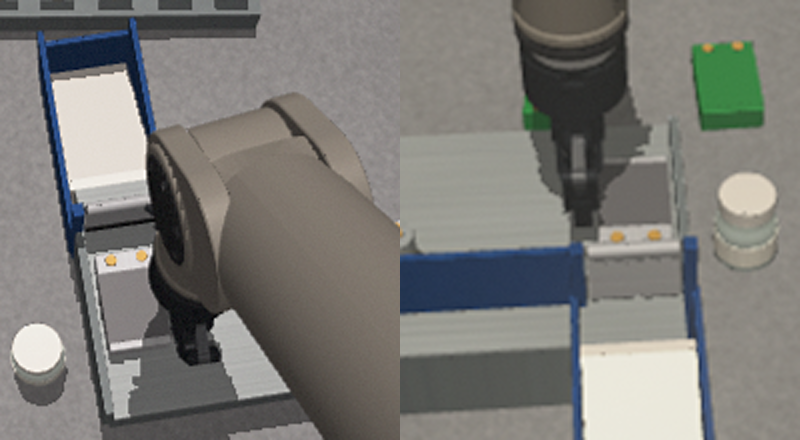

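The cell is a few millimetres off the fence. I'll push in 1 mm steps and watch the force.

```bash
python3 -m jog '[[[1,0,0],[0,0,0],0.1],[[1,0,0],[0,0,0],0.1]]'; python3 -c "from h import *; st()"; python3 -m jog '[[[1,0,0],[0,0,0],0.1],[[0.5,0,0],[0,0,0],0.1]]'; python3 -c "from h import *; st()"
```

```text
t: 7.92
eef_pos: [0.5817, -0.0415, 0.0813]
tool_rot: [0.0, 0.656, 0.755, -0.0]
contact_force: [0.8, -5.2, 0.1]
gripper_width: 0.448
t 7.92 station [-90.7 -33.6   6.3] F st [ 0.  -5.3  0.1] w 0.448 q [ 0.27  0.54 -0.4   1.88  0.29  0.78 -0.15]
t: 8.18
eef_pos: [0.5817, -0.0414, 0.0814]
tool_rot: [0.001, 0.656, 0.755, -0.001]
contact_force: [1.5, -7.5, -0.0]
gripper_width: 0.449
t 8.18 station [-90.8 -33.5   6.4] F st [ 0.4 -7.6 -0. ] w 0.449 q [ 0.27  0.54 -0.4   1.88  0.29  0.78 -0.15]
```

```bash
python3 -m jog '[[[-6,0,0],[0,0,0],0.1],[[-12,0,0],[0,0,0],0.1],[[-5,0,-25],[0,0,0],0.1],[[0,0,-45],[0,0,0],0.64],[[0,0,-40],[0,0,0],0.64],[[0,0,-15],[0,0,0],0.64],[[0,0,0],[0,0,0],0.64]]'
python3 look.py d1
python3 - <<'E'
from h import *
go(s2w(-150,8,120),phase(2,0));go(s2w(-150,8,120),phase(2,40))
E
```

```text
t: 9.05
eef_pos: [0.585, -0.062, 0.2068]
tool_rot: [0.001, 0.656, 0.755, 0.0]
contact_force: [-0.4, -0.0, -0.4]
gripper_width: 0.178
t 9.05 station [-90.4 -54.3 131.8] F st [-0.4  0.  -0.4] w 0.178 q [ 0.35  0.4  -0.45  1.77  0.2   1.02 -0.03]
1507 ((-79.22834777832031, 7.256048202514648), (90.00019836425781, 57.0882453918457), 0.5186983346939087) [[-123.4, -20.1], [-35.3, 35.1]]
t 9.15 station [-91.7 -54.2 129.8] F [-0.   0.5 -0.1] w 0.179
shift tool mm [ 62.  -58.4   9.9] turn deg [-0.1  0.1 89.9]
shift after turn [-58.3 -62.2   9.8]
t 9.15 station [-91.7 -54.2 129.8] F [-0.   0.5 -0.1] w 0.179
shift tool mm [ 62.  -58.4   9.9] turn deg [-31.4  31.4  85.9]
shift after turn [-50.9 -62.2 -30. ]
```

View pics/d1.png

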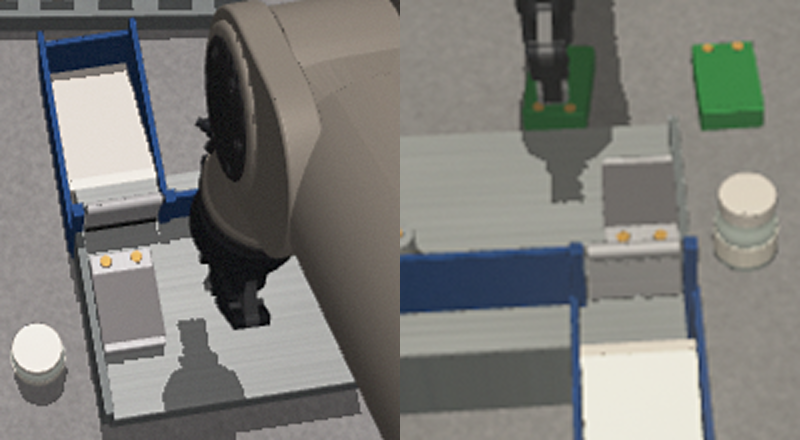

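The cell lies along the fence: centre at station (-79, +7), left side at +35 and square. Next I'll turn the hand by 90° and lean it.

```bash
python3 -m jog '[[[7,-6,0],[0,0,0],0.64],[[35,-30,0],[0,0,0],0.64],[[20,-22,0],[0,0,0],0.64],[[0,0,0],[0,0,10],0.64],[[0,0,0],[0,0,10],0.64],[[0,0,0],[0,0,10],0.64],[[0,0,0],[0,0,10],0.64],[[0,0,0],[0,0,10],0.64],[[0,0,0],[0,0,10],0.64],[[0,0,0],[0,0,10],0.64],[[0,0,0],[0,0,10],0.64],[[0,0,0],[0,0,10],0.64]]'
python3 - <<'E'
from h import *
st();go(s2w(-150,8,120),phase(2,40))
E
```

```text
t: 10.65
eef_pos: [0.5173, -0.0081, 0.2051]
tool_rot: [-0.0, 0.998, 0.068, -0.001]
contact_force: [-0.2, -0.9, -0.0]
gripper_width: 0.183
t 10.65 station [-149.7    8.7  130.1] F st [-0.3 -0.8 -0. ] w 0.183 q [ 0.09  0.26 -0.23  1.94  0.07  0.95 -1.61]
t 10.65 station [-149.7    8.7  130.1] F [-0.2 -0.9 -0. ] w 0.183
shift tool mm [-0.2  0.7 10.1] turn deg [ 0.1 40.1 -0.4]
shift after turn [-6.7  0.7  7.6]
```

```bash
python3 -m jog '[[[0,0,0],[0,10,0],0.64],[[0,0,0],[0,10,0],0.64],[[0,0,0],[0,10,0],0.64],[[0,0,0],[0,10,0],0.64],[[0,0,0],[0,0,0],0.64],[[0,0,0],[0,0,0],0.64]]'
python3 - <<'E'
from h import *
st();go(s2w(-152,8,40),phase(2,40))
E
python3 look.py e1
```

```text
t: 11.4
eef_pos: [0.5116, -0.0067, 0.2136]
tool_rot: [-0.037, 0.958, 0.071, 0.274]
contact_force: [-0.4, -0.1, 0.4]
gripper_width: 0.181
t 11.4 station [-155.2   10.8  138.6] F st [-0.5 -0.1  0.4] w 0.181 q [ 0.38  0.04 -0.44  2.33 -0.28  0.23 -1.22]
t 11.4 station [-155.2   10.8  138.6] F [-0.4 -0.1  0.4] w 0.181
shift tool mm [-49.6   6.   85.1] turn deg [-2.   7.9 -0.4]
shift after turn [-60.9   2.8  77.6]
t 11.4 station [-155.2   10.8  138.6] F st [-0.5 -0.1  0.4] w 0.181 q [ 0.38  0.04 -0.44  2.33 -0.28  0.23 -1.22]
1512 ((-79.011474609375, 7.239013671875), (91.04174041748047, 56.789894104003906), 0.012209686450660229) [[-123.2, -20.3], [-35.2, 34.9]]
```

View pics/e1.png

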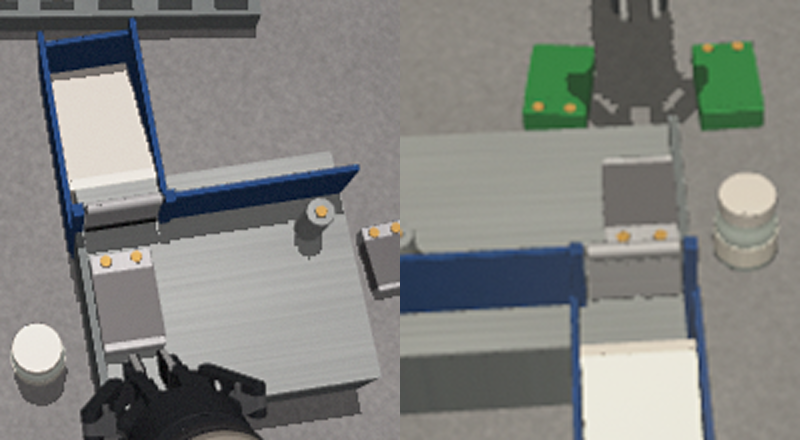

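Run:
```python
from h import *
go(s2w(-150,8,60),phase(2,30))
```

```text
t 11.5 station [-154.7   11.8  138.7] F [ 0.1  0.6 -0.1] w 0.179
shift tool mm [-37.8   6.4  69. ] turn deg [-2.1 -2.1 -0.1]
shift after turn [-35.2   3.8  70.5]
```

```bash
python3 -m jog '[[[0,0,0],[-1,-4,0],0.64],[[-12,1,22],[-1,0,0],0.64],[[-12,1,24],[0,0,0],0.64],[[-12,2,24],[0,0,0],0.64],[[0,0,0],[0,0,0],0.64]]'
python3 - <<'E'
from h import *
st();go(s2w(-150,8,30),phase(2,30))
E
```

```text
t: 12.12
eef_pos: [0.5092, -0.0106, 0.1465]
tool_rot: [-0.013, 0.97, 0.07, 0.234]
contact_force: [0.9, -0.3, 0.2]
gripper_width: 0.179
t 12.12 station [-158.1    7.3   71.5] F st [ 0.9 -0.5  0.2] w 0.179 q [ 0.35  0.19 -0.47  2.34  0.42  0.17 -1.92]
t 12.12 station [-158.1    7.3   71.5] F [ 0.9 -0.3  0.2] w 0.179
shift tool mm [-11.7  -1.   40.6] turn deg [0.4 2.9 0.2]
shift after turn [-13.7  -0.7  40. ]
```

The wrist joint q6 is at its lower limit, so a full lean isn't available this close to the base. I'll fit a quick kinematic model from the logged poses to see what lean is feasible where.

```bash
cat > kin.py <<'E'
from h import *
from scipy.optimize import least_squares
import itertools
D=[([1.034,.4778,.0223,1.5565,-.0115,1.1093,-.0831],[.2804,-.6133,.2303],[-.00088,.9771,.2128,-.00026]),
([.47,.42,-.43,1.68,.19,1.09,.12],[.5975,-.1525,.2313],[0,.657,.754,0]),
([.43,.54,-.4,1.79,.26,.87,.05],[.5955,-.1444,.1151],[-.001,.656,.755,-.001]),
([.34,.55,-.39,1.85,.29,.79,-.07],[.5879,-.0838,.0814],[0,.656,.755,0]),
([.27,.54,-.4,1.88,.29,.78,-.15],[.5817,-.0414,.0814],[0,.656,.755,0]),
([.35,.4,-.45,1.77,.2,1.02,-.03],[.585,-.062,.2068],[.001,.656,.755,0]),
([.09,.26,-.23,1.94,.07,.95,-1.61],[.5173,-.0081,.2051],[0,.998,.068,-.001]),
([.38,.04,-.44,2.33,-.28,.23,-1.22],[.5116,-.0067,.2136],[-.037,.958,.071,.274]),
([.35,.19,-.47,2.34,.42,.17,-1.92],[.5092,-.0106,.1465],[-.013,.97,.07,.234])]
Z=np.array([0,0,1.])
def fk(q,pr,s):
    h,a,b,L,sh,e1,e2,w,o7=pr
    r=R.from_euler("z",s[0]*q[0])*R.from_euler("y",q[1]); p=np.array([0,0,h])+R.from_euler("z",s[0]*q[0]).apply([sh,0,0])
    r3=r*R.from_euler("z",s[1]*q[2]); p=p+r3.apply([e1,0,a])
    r4=r3*R.from_euler("y",q[3]); p=p+r4.apply([e2,0,b])
    r5=r4*R.from_euler("z",s[2]*q[4]); r6=r5*R.from_euler("y",q[5]); p=p+r6.apply([w,0,L])
    return p,r6*R.from_euler("z",s[3]*q[6]+o7)
def fit():
    best=None
    for s in itertools.product([-1],[-1,1],[-1,1],[-1,1]):
      for o in(0,1.57,3.14,-1.57):
        def f(pr):
            out=[]
            for q,p,t in D:
                a,r=fk(q,pr,s);rt=R.from_quat([t[1],t[2],t[3],t[0]])
                out+=[*(a-p),*(.3*(rt.inv()*r).as_rotvec())]
            return out
        z=least_squares(f,[.35,.4,.4,.25,0,0,0,0,o])
        if best is None or z.cost<best[0]: best=(z.cost,s,z.x,np.array(z.fun).reshape(-1,6))
    return best
LO=np.array([-2.96,-.34,-1.41,.24,-1.37,.17,-2.96]);HI=np.array([2.96,2.1,1.46,2.44,4.51,1.92,2.96])
E
python3 - <<'E'
from kin import *
c,s,pr,f=fit();print(c,s,pr.round(3));print((abs(f).max(0)*1000).round(1))
np.save("pr.npy",np.r_[pr,s])
qs=[np.array(d[0]) for d in D]
def ik(p,Rt):
    best=None
    for q0 in qs:
        def g(q):
            a,r=fk(q,pr,s);return np.r_[a-p,.3*(Rt.inv()*r).as_rotvec()]
        z=least_squares(g,np.clip(q0,LO+.01,HI-.01),bounds=(LO,HI))
        if best is None or z.cost<best[0]: best=(z.cost,z.x)
    return best
for x in(-150,-120,-80,-40,0,20):
    print(x,[(l,round(1e3*np.sqrt(2*ik(s2w(x,8,12),phase(2,l))[0]),1)) for l in(15,20,25,30,35,40)])
c,q=ik(s2w(20,8,12),phase(2,38));print(q.round(2))
E
```

```text
0.0036431489655496217 (-1, -1, -1, -1) [ 0.265  0.57   0.421  0.353  0.127 -0.062  0.045  0.016  1.57 ]
[57.8 30.7 21.3  1.9  1.6  1.9]
-150 [(15, np.float64(0.0)), (20, np.float64(0.0)), (25, np.float64(13.6)), (30, np.float64(34.8)), (35, np.float64(56.1)), (40, np.float64(77.3))]
-120 [(15, np.float64(0.0)), (20, np.float64(0.0)), (25, np.float64(9.3)), (30, np.float64(31.0)), (35, np.float64(52.7)), (40, np.float64(74.4))]
-80 [(15, np.float64(0.0)), (20, np.float64(0.0)), (25, np.float64(3.2)), (30, np.float64(25.3)), (35, np.float64(47.4)), (40, np.float64(69.6))]
-40 [(15, np.float64(0.0)), (20, np.float64(0.0)), (25, np.float64(0.0)), (30, np.float64(19.0)), (35, np.float64(41.5)), (40, np.float64(64.0))]
0 [(15, np.float64(0.0)), (20, np.float64(0.0)), (25, np.float64(0.0)), (30, np.float64(12.2)), (35, np.float64(35.0)), (40, np.float64(57.8))]
20 [(15, np.float64(0.0)), (20, np.float64(0.0)), (25, np.float64(0.0)), (30, np.float64(8.6)), (35, np.float64(31.6)), (40, np.float64(54.5))]
[ 0.24  0.53 -0.45  2.1   1.51  0.17 -2.96]
```

```bash
cat >> kin.py <<'E'
def fk(q,pr,s):
    h,a,b,L,sx,sy,e1,e1y,e2,e2y,w,wy,tx,ty,o7=pr
    r1=R.from_euler("z",s[0]*q[0]);r=r1*R.from_euler("y",q[1]); p=np.array([0,0,h])+r1.apply([sx,sy,0])
    r3=r*R.from_euler("z",s[1]*q[2]); p=p+r3.apply([e1,e1y,a])
    r4=r3*R.from_euler("y",q[3]); p=p+r4.apply([e2,0*e2y,b])
    r5=r4*R.from_euler("z",s[2]*q[4]); p=p+r5.apply([0,e2y,0]); r6=r5*R.from_euler("y",q[5]); p=p+r6.apply([w,wy,L])
    r7=r6*R.from_euler("z",s[3]*q[6]+o7)
    return p+r7.apply([tx,ty,0]),r7
def fit():
    s=(-1,-1,-1,-1)
    def f(pr):
        out=[]
        for q,p,t in D:
            a,r=fk(q,pr,s);rt=R.from_quat([t[1],t[2],t[3],t[0]])
            out+=[*(a-p),*(.3*(rt.inv()*r).as_rotvec())]
        return np.r_[out,np.array(pr[4:14])*.005]
    z=least_squares(f,[.35,.4,.4,.25]+[0]*10+[1.57]); return z.cost,s,z.x,z.fun[:54].reshape(-1,6)
E
python3 - <<'E'
from kin import *
c,s,pr,f=fit();print(c,s,pr.round(3));print((f*1000).round(1))
E
```

```text
6.635254813570873e-05 (-1, -1, -1, -1) [ 2.91e-01  5.47e-01  4.79e-01  3.34e-01 -3.00e-03 -3.00e-02 -8.00e-03
 -3.40e-02  1.00e-03  0.00e+00 -4.00e-03  0.00e+00 -0.00e+00 -0.00e+00
  1.57e+00]
[[-0.3 -1.4  1.9  0.   0.  -0.3]
 [-0.5  2.3 -2.2  1.7  1.2 -0.1]
 [-0.9  4.2 -3.   0.6  1.4  0. ]
 [ 2.3 -5.9  3.7 -1.9 -1.6  1.9]
 [-1.4  0.3  0.5  0.5 -0.2  0.5]
 [-0.1 -0.3 -1.3  1.3  0.6 -1.8]
 [ 0.1  1.   1.2  0.5  0.4  0.2]
 [-1.  -0.4 -0.  -0.3 -0.3 -1.2]
 [ 1.3  0.2 -0.8  0.1  0.7  0.7]]
```

```bash
cat >> kin.py <<'E'
_,S,PR,_=fit()
def flip(Rt): return Rt*R.from_euler("z",np.pi)
def ik(p,Rt,seeds,reg=0):
    best=None
    for q0 in seeds:
        q0=np.clip(q0,LO+.01,HI-.01)
        def g(q):
            a,r=fk(q,PR,S);return np.r_[a-p,.3*(Rt.inv()*r).as_rotvec(),1e-3*reg*(q-q0)]
        z=least_squares(g,q0,bounds=(LO+.02,HI-.02))
        if best is None or z.cost<best[0]-1e-9: best=(z.cost,z.x)
    return best
E
python3 - <<'E'
from kin import *
sd={"q5~0,n":([.2,.5,-.3,2,.2,.3,-1.6],0),"q5~pi,flip":([.2,.6,-.3,2.1,3.1,.3,-1.6],1),"q5~pi/2 flip":([.2,.6,-.3,2.1,1.6,.3,0],1),"q5~pi n":([.2,.6,-.3,2.1,3.1,.3,1.6],0)}
for n,(q0,fl) in sd.items():
  seeds=[np.array(q0)+np.r_[0,0,d,0,0,0,0] for d in(-.6,0,.6)]
  for x in(-150,-60,20):
    o=[]
    for l in(20,30,40):
        Rt=phase(2,l);Rt=flip(Rt) if fl else Rt
        c,q=ik(s2w(x,8,12),Rt,seeds);o.append((l,round(1e3*np.sqrt(2*c),1),q.round(2).tolist()))
    print(n,x,*o,sep="\n   ")
E
```

```text
q5~0,n
   -150
   (20, np.float64(0.0), [0.41, 0.36, -0.58, 2.27, 0.72, 0.27, -2.2])
   (30, np.float64(0.0), [1.05, 0.76, -1.38, 2.36, 1.68, 0.69, -2.94])
   (40, np.float64(35.8), [1.15, 0.81, -1.39, 2.38, 1.85, 0.6, -2.94])
q5~0,n
   -60
   (20, np.float64(0.0), [0.38, 0.48, -0.58, 2.08, 0.72, 0.37, -2.17])
   (30, np.float64(0.0), [0.53, 0.51, -0.75, 2.19, 1.54, 0.29, -2.94])
   (40, np.float64(17.4), [1.01, 0.96, -1.39, 2.25, 1.9, 0.78, -2.94])
q5~0,n
   20
   (20, np.float64(0.0), [0.31, 0.58, -0.54, 1.9, 0.66, 0.45, -2.1])
   (30, np.float64(0.0), [0.24, 0.53, -0.42, 2.03, 1.14, 0.19, -2.59])
   (40, np.float64(0.0), [0.9, 1.06, -1.38, 2.11, 1.95, 0.86, -2.94])
q5~pi,flip
   -150
   (20, np.float64(0.0), [0.45, 0.37, -0.62, 2.27, 0.77, 0.28, 0.9])
   (30, np.float64(0.0), [0.63, 0.41, -0.81, 2.37, 1.83, 0.25, -0.11])
   (40, np.float64(16.0), [1.08, 0.83, -1.39, 2.42, 1.99, 0.72, -0.02])
q5~pi,flip
   -60
   (20, np.float64(0.0), [0.25, 0.45, -0.42, 2.09, 0.55, 0.33, 1.11])
   (30, np.float64(0.0), [0.37, 0.46, -0.54, 2.2, 1.55, 0.19, 0.15])
   (40, np.float64(0.0), [0.45, 0.5
[... 926 characters left out ...]
.13, 2.19, 0.36, -0.39])
q5~pi n
   -150
   (20, np.float64(31.0), [-0.57, 0.38, 0.53, 2.41, 4.49, 0.19, 0.21])
   (30, np.float64(0.0), [0.5, 0.37, -0.65, 2.38, 1.95, 0.19, 2.89])
   (40, np.float64(16.6), [0.98, 0.67, -1.22, 2.42, 2.1, 0.55, 2.94])
q5~pi n
   -60
   (20, np.float64(45.5), [-0.51, 0.48, 0.46, 2.25, 4.49, 0.19, 0.17])
   (30, np.float64(0.0), [-0.45, 0.44, 0.41, 2.25, 4.45, 0.19, 0.24])
   (40, np.float64(0.0), [0.4, 0.49, -0.57, 2.31, 2.59, 0.34, 2.28])
q5~pi n
   20
   (20, np.float64(60.0), [-0.47, 0.56, 0.42, 2.12, 4.49, 0.19, 0.15])
   (30, np.float64(12.4), [-0.42, 0.54, 0.38, 2.11, 4.49, 0.19, 0.17])
   (40, np.float64(0.0), [0.29, 0.55, -0.47, 2.14, 2.46, 0.27, 2.4])
```

The model fits to about 5 mm. It shows that a 40° lean needs the wrist turned half round, with tool x along −station x and q5 going to about 2.3. I'll do that turn in the air.

```bash
python3 -m jog '[[[0,0,-5],[0,-5,0],0.64],[[0,0,-15],[0,-10,0],0.64],[[15,0,-15],[0,-10,0],0.64],[[25,0,-15],[0,0,0],0.64],[[25,0,-10],[0,0,0],0.64],[[10,0,0],[0,0,0],0.64]]'
python3 -m jog '[[[0,0,0],[0,0,-10],0.64],[[0,0,0],[0,0,-10],0.64],[[0,0,0],[0,0,-10],0.64],[[0,0,0],[0,0,-10],0.64],[[0,0,0],[0,0,-10],0.64],[[0,0,0],[0,0,-10],0.64],[[0,0,0],[0,0,-10],0.64],[[0,0,0],[0,0,-10],0.64],[[0,0,0],[0,0,-10],0.64]]'
python3 -m jog '[[[0,0,0],[0,0,-10],0.64],[[0,0,0],[0,0,-10],0.64],[[0,0,0],[0,0,-10],0.64],[[0,0,0],[0,0,-10],0.64],[[0,0,0],[0,0,-10],0.64],[[0,0,0],[0,0,-10],0.64],[[0,0,0],[0,0,-10],0.64],[[0,0,0],[0,0,-10],0.64],[[0,0,0],[0,0,-10],0.64]]'
python3 - <<'E'
from kin import *
st();go(s2w(-90,8,110),flip(phase(2,0)));
q=bot.get_obs()["q"]
for x,z,l in[(-90,110,5),(-90,110,10),(-90,110,15),(-90,110,20),(-90,110,25),(-90,100,30),(-90,90,35),(-90,60,35),(-120,30,33),(-148,30,30),(-148,12,30),(-130,12,30),(-100,12,35),(-60,12,40),(0,12,40),(20,12,40)]:
    c,q=ik(s2w(x,8,z),flip(phase(2,l)),[q],1);print(x,z,l,round(1e3*np.sqrt(2*c),1),q.round(2))
E
```

```text
t: 12.88
eef_pos: [0.5728, -0.0007, 0.212]
tool_rot: [0.001, 0.997, 0.071, 0.023]
contact_force: [0.4, 0.7, 0.8]
gripper_width: 0.179
t: 14.0
eef_pos: [0.5698, -0.002, 0.2101]
tool_rot: [0.017, 0.653, 0.757, 0.013]
contact_force: [-0.7, 0.2, 0.3]
gripper_width: 0.181
t: 15.12
eef_pos: [0.5696, -0.002, 0.2098]
tool_rot: [0.021, -0.074, 0.997, -0.002]
contact_force: [1.1, 0.1, -0.2]
gripper_width: 0.179
t 15.12 station [-97.1   7.3 134.8] F st [ 1.1 -0.  -0.2] w 0.179 q [ 0.81  0.65 -1.3   1.81  0.7   1.18  1.02]
t 15.12 station [-97.1   7.3 134.8] F [ 1.1  0.1 -0.2] w 0.179
shift tool mm [-6.1  0.9 25.1] turn deg [-0.5  2.3  0.3]
shift after turn [-7.1  0.7 24.8]
-90 110 5 0.1 [ 0.82  0.66 -1.28  1.85  0.74  1.1   0.99]
-90 110 10 0.2 [ 0.87  0.63 -1.3   1.92  0.78  0.99  0.96]
-90 110 15 0.2 [ 0.91  0.59 -1.32  1.98  0.83  0.87  0.92]
-90 110 20 0.2 [ 0.96  0.55 -1.33  2.05  0.89  0.75  0.87]
-90 110 25 0.2 [ 0.98  0.51 -1.31  2.11  0.97  0.63  0.79]
-90 100 30 0.3 [ 0.97  0.47 -1.25  2.19  1.13  0.48  0.63]
-90 90 35 0.5 [ 0.96  0.47 -1.22  2.25  1.46  0.41  0.32]
-90 60 35 0.3 [ 0.93  0.56 -1.21  2.27  1.65  0.46  0.16]
-120 30 33 0.1 [ 0.93  0.6  -1.2   2.33  1.73  0.5   0.09]
-148 30 30 0.2 [ 0.96  0.55 -1.22  2.35  1.59  0.46  0.21]
-148 12 30 0.2 [ 0.94  0.61 -1.2   2.36  1.69  0.51  0.12]
-130 12 30 0.1 [ 0.91  0.62 -1.19  2.32  1.67  0.52  0.15]
-100 12 35 0.3 [ 0.92  0.71 -1.22  2.32  1.88  0.59  0.01]
-60 12 40 0.2 [ 0.9   0.81 -1.23  2.29  2.06  0.67 -0.08]
0 12 40 0.2 [ 0.82  0.84 -1.18  2.16  1.99  0.65  0.  ]
20 12 40 0.1 [ 0.79  0.85 -1.16  2.12  1.97  0.65  0.04]
```

```bash
python3 -m jog '[[[0,0,0],[0,-4,0],0.64],[[0,0,3],[0,-4,0],0.64],[[0,0,5],[0,-4,0],0.64],[[0,0,5],[0,-4,0],0.64],[[0,0,5],[0,-3,0],0.64],[[0,0,3],[0,-3,0],0.64],[[0,0,0],[0,-3,0],0.64],[[0,0,0],[0,-3,0],0.64],[[0,0,0],[0,0,0],0.64]]'
python3 - <<'E'
from kin import *
st();go(s2w(-90,8,90),flip(phase(2,35)))
E
```

```text
t: 16.25
eef_pos: [0.5743, -0.0025, 0.1891]
tool_rot: [0.261, -0.069, 0.963, 0.013]
contact_force: [-0.3, 0.1, -0.5]
gripper_width: 0.181
t 16.25 station [-92.6   6.1 114.1] F st [-0.3  0.1 -0.5] w 0.181 q [ 0.97  0.42 -1.25  2.18  1.06  0.47  0.69]
t 16.25 station [-92.6   6.1 114.1] F [-0.3  0.1 -0.5] w 0.181
shift tool mm [ 9.9  2.2 22.1] turn deg [-0.6 -4.7  0.2]
shift after turn [11.7  1.9 21.3]
```

```bash
python3 -m jog '[[[4,1,6],[0,-1.5,0],0.64],[[12,1,6],[0,0,0],0.64],[[15,0,5],[0,0,0],0.64],[[15,0,3],[0,0,0],0.64],[[15,0,0],[0,0,0],0.64],[[10,0,0],[0,0,0],0.64],[[0,0,0],[0,0,0],0.64]]'
python3 - <<'E'
from kin import *
st();go(s2w(-148,8,11),flip(phase(2,30)))
E
python3 look.py e2
```

```text
t: 17.12
eef_pos: [0.5263, -0.0078, 0.1354]
tool_rot: [0.275, -0.068, 0.959, 0.014]
contact_force: [0.6, 0.2, 0.2]
gripper_width: 0.178
t 17.12 station [-140.8    7.7   60.4] F st [0.6 0.1 0.2] w 0.178 q [ 0.85  0.37 -1.06  2.35  1.52  0.3   0.21]
t 17.12 station [-140.8    7.7   60.4] F [0.6 0.2 0.2] w 0.178
shift tool mm [32.2  0.8 38.1] turn deg [-0.6  1.9  0.1]
shift after turn [30.9  0.3 39.2]
t 17.12 station [-140.8    7.7   60.4] F st [0.6 0.1 0.2] w 0.178 q [ 0.85  0.37 -1.06  2.35  1.52  0.3   0.21]
1505 ((-79.02096557617188, 7.428691864013672), (90.1407470703125, 56.638343811035156), 0.2216271311044693) [[-123.1, -20.3], [-35.5, 35.1]]
```

View pics/e2.png

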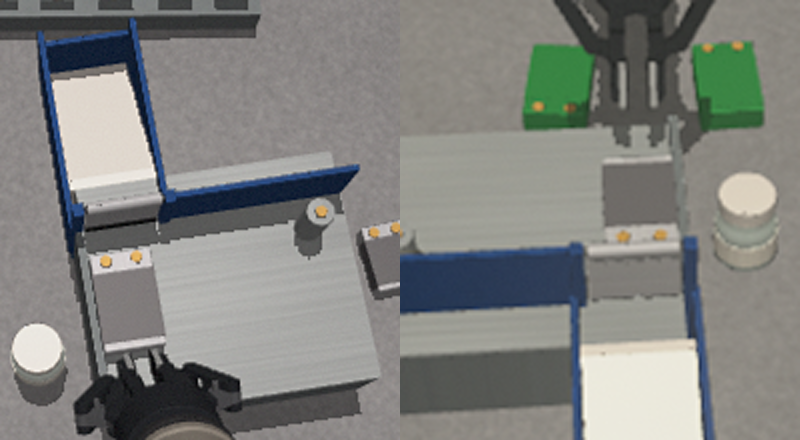

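The fingers sit centred behind the cell's rear edge (crop 130,345), and the cell hasn't moved. Lowering behind it.

```bash
python3 -m jog '[[[10,0,5],[0,1,0],0.64],[[8,0,12],[0,1,0],0.64],[[8,0,12],[0,0,0],0.64],[[4,0,6],[0,0,0],0.64],[[0,0,0],[0,0,0],0.64]]'
python3 - <<'E'
from kin import *
st();go(s2w(-148,8,11),flip(phase(2,30)))
E
python3 look.py e3
```

```text
t: 17.85
eef_pos: [0.5185, -0.009, 0.0894]
tool_rot: [0.258, -0.068, 0.964, 0.014]
contact_force: [-0.2, -0.2, 0.6]
gripper_width: 0.176
t 17.85 station [-148.7    7.5   14.4] F st [-0.2 -0.1  0.6] w 0.176 q [ 0.81  0.5  -1.04  2.37  1.73  0.4   0.03]
t 17.85 station [-148.7    7.5   14.4] F [-0.2 -0.2  0.6] w 0.176
shift tool mm [1.1 0.5 3.3] turn deg [-0.5 -0.1  0.1]
shift after turn [1.1 0.5 3.3]
t 17.85 station [-148.7    7.5   14.4] F st [-0.2 -0.1  0.6] w 0.176 q [ 0.81  0.5  -1.04  2.37  1.73  0.4   0.03]
1517 ((-78.80509185791016, 7.3902435302734375), (90.5649642944336, 56.74858856201172), 0.25259461998939514) [[-123.3, -20.4], [-35.2, 35.1]]
```

View pics/e3.png

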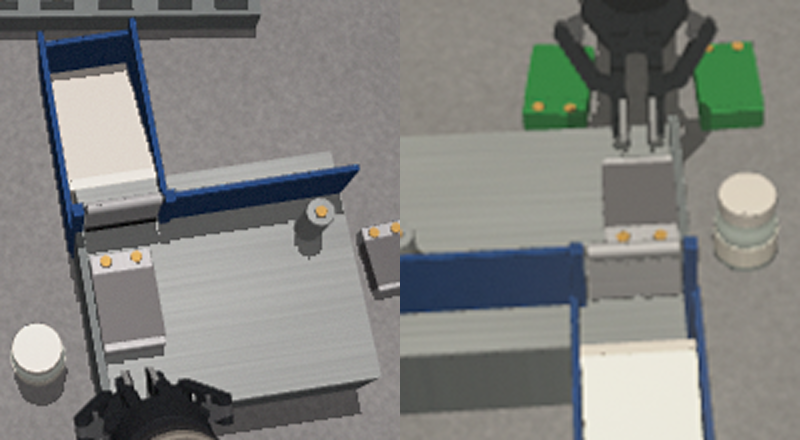

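```bash
python3 -m jog '[[[-1,0,3],[0,0,0],0.64],[[-5.2,0,3],[0,0,0],0.64],[[-5.2,0,3],[0,0,0],0.64],[[-5.2,0,3],[0,-1,0],0.64],[[-5.2,0,3],[0,-1,0],0.64],[[-5.1,0,3.2],[0,-1,0],0.64],[[-5,0,3.3],[0,-1,0],0.64],[[0,0,0],[0,0,0],0.64]]'
python3 - <<'E'
from kin import *
st();go(s2w(-60,8,11),flip(phase(2,40)))
E
python3 look.py e4
```

```text
t: 18.95
eef_pos: [0.5573, -0.0038, 0.0882]
tool_rot: [0.292, -0.068, 0.954, 0.016]
contact_force: [0.3, -0.4, -0.7]
gripper_width: 0.182
t 18.95 station [-109.6    7.2   13.2] F st [ 0.2 -0.5 -0.7] w 0.182 q [ 0.81  0.59 -1.07  2.34  1.91  0.48 -0.1 ]
t 18.95 station [-109.6    7.2   13.2] F [ 0.3 -0.4 -0.7] w 0.182
shift tool mm [-39.9   0.9  29.6] turn deg [-0.5 -6.   0.1]
shift after turn [-36.6   0.8  33.6]
t 18.95 station [-109.6    7.2   13.2] F st [ 0.2 -0.5 -0.7] w 0.182 q [ 0.81  0.59 -1.07  2.34  1.91  0.48 -0.1 ]
1504 ((-60.14542007446289, 6.96751594543457), (56.64772033691406, 94.72053527832031), 89.71266174316406) [[-102.9, -20.2], [-14.7, 34.9]]
```

View pics/e4.png

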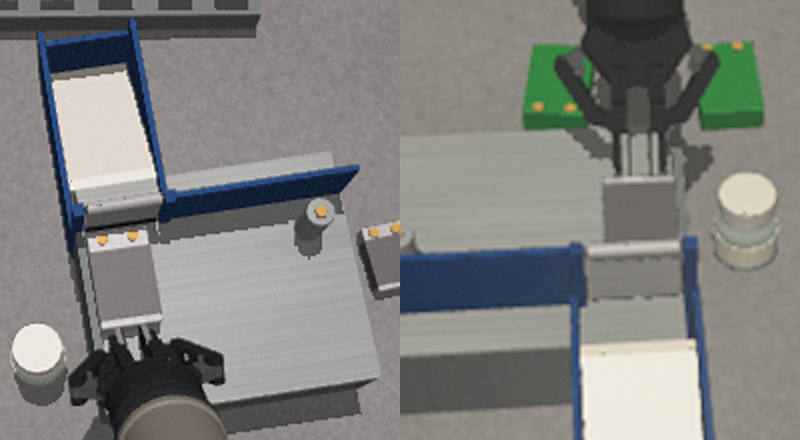

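The cell moves straight along the fence with its rear at x ≈ -103. I'll keep pushing and increase the lean.

```bash
python3 -m jog '[[[-4.5,0,3.8],[0,-1,0],0.64],[[-4.5,0,3.8],[0,-1,0],0.64],[[-4.5,0,3.8],[0,-1,0],0.64],[[-4.5,0,3.8],[0,-1,0],0.64],[[-4.7,0,3.9],[0,-1,0],0.64],[[-4.7,0,3.9],[0,-1,0],0.64],[[-4.7,0,3.9],[0,0,0],0.64],[[-4.7,0,3.9],[0,0,0],0.64],[[0,0,0],[0,0,0],0.64]]'
python3 - <<'E'
from kin import *
st();go(s2w(-10,8,11),flip(phase(2,40)))
E
python3 look.py e5
```

```text
t: 20.18
eef_pos: [0.6055, 0.0028, 0.0867]
tool_rot: [0.342, -0.067, 0.937, 0.019]
contact_force: [-0.7, 0.1, 0.6]
gripper_width: 0.182
t 20.18 station [-60.9   6.9  11.7] F st [-0.6  0.1  0.6] w 0.182 q [ 0.82  0.72 -1.11  2.3   2.13  0.6  -0.22]
t 20.18 station [-60.9   6.9  11.7] F [-0.7  0.1  0.6] w 0.182
shift tool mm [-38.5   1.3  33.4] turn deg [-0.5  0.1  0.2]
shift after turn [-38.6   1.1  33.3]
t 20.18 station [-60.9   6.9  11.7] F st [-0.6  0.1  0.6] w 0.182 q [ 0.82  0.72 -1.11  2.3   2.13  0.6  -0.22]
982 ((-26.936229705810547, 6.921110153198242), (56.882843017578125, 62.90605926513672), 89.7596206665039) [[-55.4, -20.6], [3.0, 34.7]]
```

View pics/e5.png

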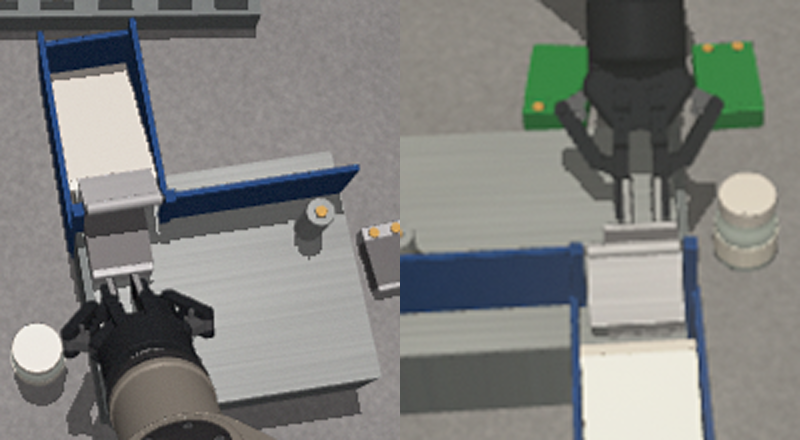

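The flap is opening: the cell's front is under it and the fingers are centred. Before going in I'll check from the depth that the gripper's outer knuckles will clear the posts, panel and rod.

Run:
```python
from kin import *
A=[]
for n in("top","scene"):
    im,d=bot.read_camera(n);C=cloud(n,d)[(d>0)&(im.max(2)<75)]
    S_=np.c_[(C[:,:2]-O)@X*1e3,(C[:,:2]-O)@Y*1e3,(C[:,2]-.075)*1e3]
    A.append(S_[(abs(S_[:,1]-7)<90)&(S_[:,2]>27)&(S_[:,2]<140)&(S_[:,0]>-170)&(S_[:,0]<-30)])
P=np.vstack(A);e=w2s(cur()[1]);sh=np.array([73,0,0]);Q=P+sh
print(len(P),"TCP final",(e+sh).round(1))
for x0 in range(-60,30,6):
    k=(Q[:,0]>=x0)&(Q[:,0]<x0+6)
    if k.sum()>3: print(x0,k.sum(),"y",np.percentile(Q[k,1],[1,99]).round(0),"z",np.percentile(Q[k,2],[2,98]).round(0),"outer(|y-7|>28) zmin",Q[k][abs(Q[k][:,1]-7)>28][:,2].min().round(0) if (abs(Q[k][:,1]-7)>28).any() else None)
```

```text
3222 TCP final [11.2  7.  11.6]
-60 384 y [-51.  71.] z [ 77. 139.] outer(|y-7|>28) zmin 72.0
-54 408 y [-51.  70.] z [ 84. 140.] outer(|y-7|>28) zmin 81.0
-48 356 y [-52.  71.] z [ 82. 139.] outer(|y-7|>28) zmin 67.0
-42 344 y [-53.  70.] z [ 56. 104.] outer(|y-7|>28) zmin 53.0
-36 368 y [-49.  68.] z [49. 99.] outer(|y-7|>28) zmin 47.0
-30 304 y [-44.  62.] z [48. 87.] outer(|y-7|>28) zmin 46.0
-24 272 y [-38.  56.] z [48. 80.] outer(|y-7|>28) zmin 52.0
-18 252 y [-32.  51.] z [41. 74.] outer(|y-7|>28) zmin 47.0
-12 149 y [-28.  45.] z [39. 61.] outer(|y-7|>28) zmin 49.0
-6 51 y [-12.  30.] z [33. 55.] outer(|y-7|>28) zmin None
0 45 y [-12.  30.] z [27. 39.] outer(|y-7|>28) zmin None
6 8 y [-11.  30.] z [27. 33.] outer(|y-7|>28) zmin None
```

Clearance at the left post is tight. I'll back off a little, close the fingers nearly fully to narrow the front, and shift a few mm toward the mouth's middle.

```bash
python3 -m jog '[[[2.3,0,-1.9],[0,0,0],0.64],[[1.5,0,-1.3],[0,0,0],0.95],[[0,-3,0],[0,0,0],0.95],[[0,0,0],[0,0,0],0.95],[[0,0,0],[0,0,0],0.95]]'
python3 - <<'E'
from kin import *
st();go(s2w(-10,4,11),flip(phase(2,40)))
E
```

```text
t: 21.0
eef_pos: [0.6, -0.001, 0.0863]
tool_rot: [0.342, -0.067, 0.937, 0.02]
contact_force: [-0.2, -0.5, 0.1]
gripper_width: 0.024
t 21.0 station [-66.9   3.9  11.3] F st [-0.3 -0.5  0.1] w 0.024 q [ 0.83  0.72 -1.12  2.31  2.14  0.6  -0.22]
t 21.0 station [-66.9   3.9  11.3] F [-0.2 -0.5  0.1] w 0.024
shift tool mm [-43.4   0.3  36.9] turn deg [-0.5  0.   0.2]
shift after turn [-43.4   0.1  36.8]
```

```bash
python3 -m jog '[[[-3,0,2.5],[0,0,0],0.95],[[-4.6,0,3.9],[0,0,0],0.95],[[-4.6,0,3.9],[0,0,0],0.95],[[-4.6,0,3.9],[0,0,0],0.95],[[-4.6,0,3.9],[0,0,0],0.95],[[-4.6,0,3.9],[0,0,0],0.95],[[-4.6,0,3.9],[0,0,0],0.95],[[-2,0,1.7],[0,0,0],0.95]]'
python3 look.py e6
```

```text
t: 22.0
eef_pos: [0.6427, 0.005, 0.0862]
tool_rot: [0.342, -0.067, 0.937, 0.02]
contact_force: [-2.8, -0.1, 2.7]
gripper_width: 0.022
t 22.0 station [-23.8   3.8  11.2] F st [-2.8  0.3  2.7] w 0.022 q [ 0.77  0.74 -1.07  2.22  2.08  0.57 -0.16]
387 ((-9.824236869812012, 6.659246444702148), (56.52802658081055, 28.13545036315918), 89.33814239501953) [[-20.8, -20.7], [3.9, 34.4]]
```

View pics/e6.png

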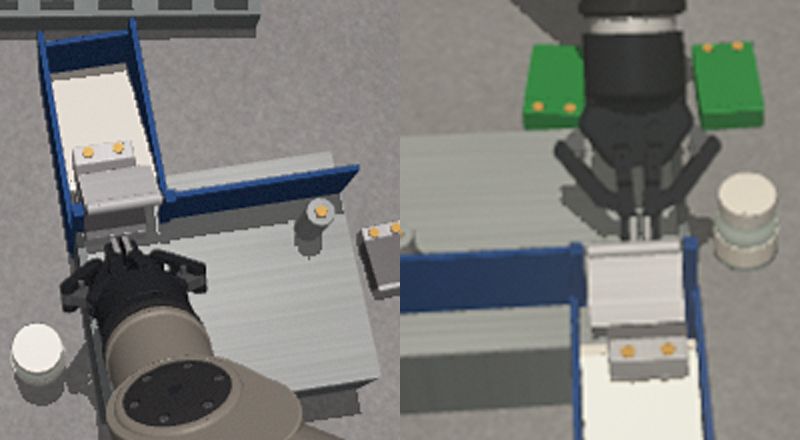

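Run:
```python
from kin import *
A=[]
for n in("top","scene"):
    im,d=bot.read_camera(n);C=cloud(n,d)[(d>0)&(im.max(2)<75)]
    S_=np.c_[(C[:,:2]-O)@X*1e3,(C[:,:2]-O)@Y*1e3,(C[:,2]-.075)*1e3]
    A.append(S_[(abs(S_[:,1]-7)<90)&(S_[:,2]>30)&(S_[:,2]<140)&(S_[:,0]>-170)&(S_[:,0]<-12)])
P=np.vstack(A);e=w2s(cur()[1]);sh=np.array([9-e[0],0,0]);Q=P+sh
print(e.round(1))
for x0 in range(-36,30,6):
    k=(Q[:,0]>=x0)&(Q[:,0]<x0+6)
    if k.sum()>3: print(x0,k.sum(),"y",np.percentile(Q[k,1],[1,99]).round(0),"z",np.percentile(Q[k,2],[2,98]).round(0))
```

```text
[-24.1   3.8  11.2]
-36 312 y [-49.  61.] z [49. 92.]
-30 283 y [-42.  55.] z [49. 84.]
-24 277 y [-36.  47.] z [47. 78.]
-18 219 y [-31.  40.] z [39. 65.]
-12 102 y [-21.  34.] z [36. 60.]
-6 38 y [-8. 20.] z [31. 43.]
0 12 y [-8. 20.] z [30. 39.]
```

The knuckles will be narrow enough at the posts and the fingers pass under the rod with margin. Making the final push.

```bash
python3 -m jog '[[[-4.6,0,3.9],[0,0,0],0.95],[[-4.6,0,3.9],[0,0,0],0.95],[[-4.6,0,3.9],[0,0,0],0.95],[[-4.6,0,3.9],[0,0,0],0.95],[[-3.8,0,3.2],[0,0,0],0.95]]'
python3 look.py e7
```

```text
t: 22.82
eef_pos: [0.6716, 0.0092, 0.0862]
tool_rot: [0.342, -0.067, 0.937, 0.02]
contact_force: [-0.1, -0.6, 0.5]
gripper_width: 0.022
t 22.82 station [ 5.4  3.8 11.2] F st [-0.1 -0.6  0.5] w 0.022 q [ 0.72  0.75 -1.03  2.15  2.04  0.56 -0.11]
12 ((46.699371337890625, -8.185328483581543), (5.7486419677734375, 4.597316265106201), 75.75682830810547) [[43.9, -11.1], [49.3, -5.4]]
```

View pics/e7.png

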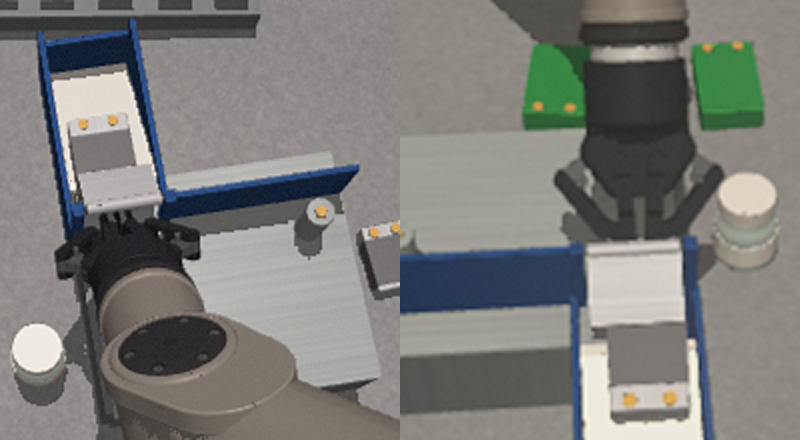

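```bash
python3 -m jog '[[[-1.5,0,1.3],[0,0,0],0.95],[[-1.5,0,1.3],[0,0,0],0.95],[[0,0,0],[0,0,0],0.95],[[0,0,0],[0,0,0],0.95]]'
python3 look.py e8
```

```text
t: 23.42
eef_pos: [0.6748, 0.0095, 0.0859]
tool_rot: [0.342, -0.067, 0.937, 0.02]
contact_force: [-0.7, -0.4, -0.7]
gripper_width: 0.025
t 23.43 station [ 8.6  3.7 10.9] F st [-0.8 -0.3 -0.7] w 0.025 q [ 0.72  0.75 -1.03  2.15  2.04  0.55 -0.11]Traceback (most recent call last):
  File "look.py", line 6, in <module>
    C=cloud("top",d);m=rect(C,.099,(.62,-.02),.1);Q=np.stack([w2s(p)[:2] for p in C[m]]).astype(np.float32);print(len(Q),cv2.minAreaRect(Q),np.percentile(Q,[1,99],axis=0).round(1).tolist())
                       ~~~~^^^^^^^^^^^^^^^^^^^^^^
  File "h.py", line 17, in rect
    k,l,s,c=cv2.connectedComponentsWithStats(m); j=1+np.argmax(s[1:,4]); return l==j
                                                     ~~~~~~~~~^^^^^^^^^
    return _wrapfunc(a, 'argmax', axis=axis, out=out, **kwds)
    return bound(*args, **kwds)
ValueError: attempt to get argmax of an empty sequence
```

View pics/e8.png

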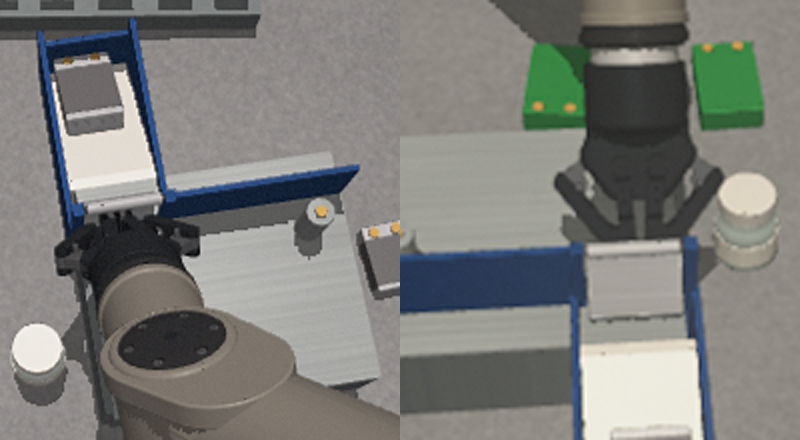

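The cell has slid to the end stop (crop 90,90). Now I'll draw straight back, then lift clear.

```bash
python3 -m jog '[[[3.8,0,-3.2],[0,0,0],0.95],[[7.7,0,-6.4],[0,0,0],0.95],[[7.7,0,-6.4],[0,0,0],0.95],[[7.7,0,-6.4],[0,0,0],0.95],[[9,0,-7.6],[0,0,0],0.95],[[9,0,-7.6],[0,0,0],0.95],[[9,0,-7.6],[0,0,0],0.95],[[0,0,-8],[0,0,0],0.95],[[0,0,-20],[0,0,0],0.95],[[-5,0,-30],[0,0,0],0.95],[[-15,0,-30],[0,0,0],0.95],[[0,0,0],[0,0,0],0.95]]'
python3 - <<'E'
from h import *
st()
for n in("top","scene"):
    im,d=bot.read_camera(n)
    cv2.imwrite(f"pics/f_{n}.png",im[:,:,::-1])
    print(n,[(th,[(round(r["score"],2),[round(r["xy"][0]*640),round(r["xy"][1]*480)]) for r in bot.landmark_of(n,th)][:2]) for th in("can","jar","spare_mid","meter")])
E
```

```text
t: 25.02
eef_pos: [0.5653, -0.0055, 0.1692]
tool_rot: [0.344, -0.068, 0.936, 0.017]
contact_force: [0.6, -0.5, -0.9]
gripper_width: 0.024
t 25.02 station [-101.9    4.4   94.2] F st [ 0.5 -0.6 -0.9] w 0.024 q [ 0.95  0.41 -1.17  2.34  1.9   0.35 -0.12]
top [('can', [(0.66, [455, 182])]), ('jar', [(0.68, [322, 250])]), ('spare_mid', [(0.88, [492, 199])]), ('meter', [(0.72, [170, 193])])]
scene [('can', [(0.52, [214, 286])]), ('jar', [(0.57, [336, 272])]), ('spare_mid', [(0.87, [172, 295])]), ('meter', [(0.7, [481, 331])])]
```

View pics/f_top.png

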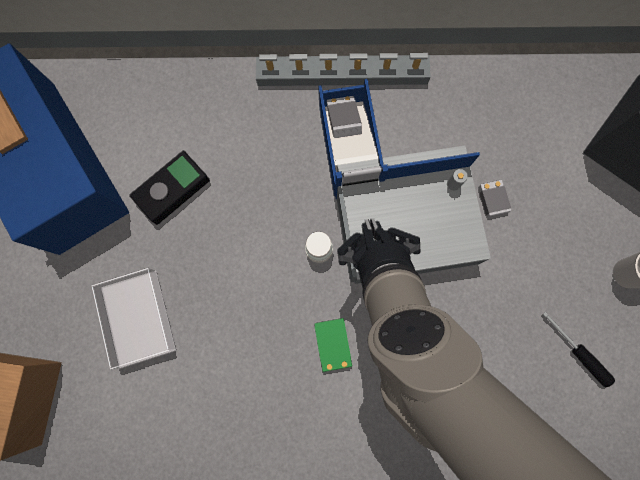

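View pics/f_scene.png

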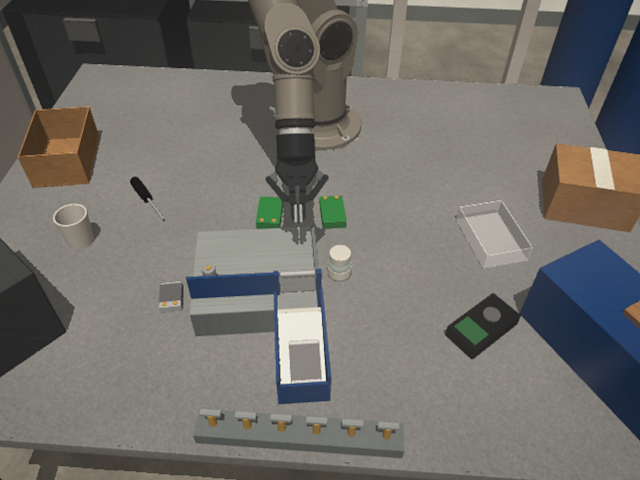

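The cell sits at the chute's end stop: (345,117) in the top view, (305,360) in the scene view. The flap hangs at (298,290), and the can, jar, spare, meter and green cells are in place. I'll let it settle and compare the flap with the first picture.

```bash
python3 -m jog '[[[0,0,0],[0,0,0],0.95],[[0,0,0],[0,0,0],0.95],[[0,0,0],[0,0,0],0.95],[[0,0,0],[0,0,0],0.95]]'
python3 - <<'E'
from h import *
im0=cv2.imread("pics/scene0.png");im,d=bot.read_camera("scene");im=im[:,:,::-1]
s=(slice(262,318),slice(270,330));print("flap region absdiff",cv2.absdiff(im0[s],np.ascontiguousarray(im[s])).mean(), abs(np.load("pics/scene0.npy")[s]-d[s]).max())
s=(slice(275,300),slice(283,316));print("depth diff flap median",np.median(d[s]-np.load("pics/scene0.npy")[s]))
t0=cv2.imread("pics/top0.png");t,_=bot.read_camera("top");print("jar/can/spare diff",[cv2.absdiff(t0[a:b,c:e],np.ascontiguousarray(t[a:b,c:e,::-1])).mean().round(2) for a,b,c,e in[(230,268,303,335),(165,200,445,470),(175,220,478,515)]])
print(bot.hand_in())
E
```

```text
t: 26.02
eef_pos: [0.5643, -0.0052, 0.1661]
tool_rot: [0.342, -0.067, 0.937, 0.019]
contact_force: [0.7, 0.3, 0.3]
gripper_width: 0.028
flap region absdiff 2.903373015873016 1.2675295
depth diff flap median -6.4373016e-06
jar/can/spare diff [np.float64(8.62), np.float64(7.71), np.float64(8.07)]
the job is handed in; nothing more can be done
None
```

The cell went through the flap and down the chute, and I handed the job in at about 26 s of the 72 s allowed. No verdict came back.

- **Sideways push:** I pushed the cell with two fingers until it lay square against the fence, with its left side at y ≈ +35 mm. The contact force reached about 8 N.
- **Through the flap:** I leaned the fingers 40° and pushed from behind until the cell slid to the end stop, then drew them straight back out and lifted clear. Getting that lean took a half turn of the wrist in the air.
- **Flap:** It hangs shut. Its depth in the scene camera matches the first picture, with a median difference of about 0 mm.
- **Cell:** Both cameras show it lying at the end stop.
- **Other things:** The networks find the can, jar, spare and meter within a few pixels of where they started.
- **Robot:** The fingers touch nothing, and the measured force is below 1 N.

**Checks that disagreed:**
- The top-view brightness around the jar, can and spare differed from the first picture by about 8 levels in all three places. I put this down to lighting or image noise, because the network positions and the views show nothing moved.
- One pixel near the flap had a stray depth difference of 1.27 m, which I took for a missing reading.

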